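# Fish the register key out of the covered slot

### The arm

A 6-joint arm with a two-finger parallel gripper is mounted at the origin on a cart in front of the work surface, level with it; the furniture and walls round the work are solid. World frame = base frame: x ahead of the robot, y to its left, z up, the work surface at z = 0. Lengths are in m, angles in degrees, forces in N, time in s.
With the tool pointing down it reaches from about 0.35 to 0.875 m from the base axis. Payload 4.2 kg.
Tool frame: the origin (TCP) lies on the centre line of the jaws, within the pads' length; the fingertips stand 8 mm ahead of it and the grasp point (between the pads) lies 11 mm behind it; z points along the fingers, y is the line along which they close (so a half turn about z gives the same grasp; the last joint's range is limited). The gripper opens to 87 mm and grips with 3 to 60 N. Pads are 19 mm wide; open, the fingers measure 117 mm over their backs; the gripper's body (75 mm by 190 mm) begins 51 mm behind the grasp point.
Start: joints at [-59.84, 22.042, 0.453, 0, -68.411, -14.817], TCP at [0.165, -0.603, 0.231] pointing down, gripper open.
Joint ranges: [-179.83, 179.83], [-69.29, 118.12], [-61.27, 80.66], [-181.25, 117.63], [-171.15, -9.14], [-177.46, 177.46]. Speed limits (degrees/s): [159.86, 159.86, 180, 180, 180, 180].

### API

Orientations are given as a 3x3 rotation matrix whose columns are the frame's x, y, z axes.
In Python, from station import r gives the robot as it stands.
- The arm moves only by the tool play_rows, never from a script. Its argument "series" is one flat list of numbers, 7 for each row, row after row: the finger opening in m, from 0 to 0.087, then the shift along the tool's x, y, z in m, then the turn, a rotation vector about the tool's x, y, z in rad. A call has 1 to 12 rows; each row shifts and turns the commanded pose from where the row before left it, along the tool's axes as they then stand; what a row does not reach is not made up. A row lasts 1/10 s, in which the tool goes at most 50 mm and 8.59 degrees, less where a joint would pass 70% of its speed; a pose out of reach is approached as far as the arm can. A call is refused whole if a number of a shift passes 0.05 or a number of a turn 0.15, either way. A call with a gripper value outside its range is refused whole. The fingers move at their own pace and stop on an object; "grip_force" is the grip in N (left out, the last holds). Time passes only in rows, so rows that do not move let the fingers close. It gives the time, the measured TCP pose, the force, the opening and the grip force at its end, in the units of the state.
- r.state(): the state, without advancing time (a new reading comes with each control period).
- r.capture(name): name is "side" or "top" or "wrist"; returns a dict with "frame" (480x640x3 uint8, blue, green, red), "K" (3x3 intrinsics, pixels), "rvec" (rotation vector, rad) and "tvec" (3), from world to camera coordinates, as OpenCV has them; the wrist camera has in their place "hand_eye" (4x4, takes a point from camera to tool coordinates, whose origin is the TCP and whose axes are the flange's). Camera axes: x right, y down, z forward; pixel columns grow to the right and rows downward; lengths in m; the calibration is good to about 2 mm. A picture is of the moment at which its call begins: read the wrist's pose just before it. There is no depth.
- r.job_done(): hands the job in; it is judged then, once.
The state is a dict: "time": time; "joint_positions": joint angles; "joint_velocities": joint speeds; "joint_torque": joint torques, N m; "tool_pos": TCP position; "ee_rot": TCP orientation; "contact_force": force on the tool from outside, world axes, zero at the start; "wrist_torque": the same for the moment, N m; "gripper_width": finger opening in m; "gripper_force": force on a finger pad.
Only numpy, scipy, OpenCV 4.12 (cv2) and the standard library are available. Lean on these libraries where they do the work, as an engineer would, in place of code of your own. Each camera call takes 0.05 s, during which the arm holds its last target. There are 200 camera calls.

### The job

The steel register key has slid to the back of the narrow covered slot in the registration block. Take the telescopic hook pick, reach in over the key, feel with a light touch for the eye in its low front loop, catch it and drag the key out until all of it lies flat on the plate in front of the slot; press and pull on it only lightly (well under 10 N), and keep the fingers off the key. Then lay the pick down on the desk, off the block, and leave the things round about where they are.

Things in the scene. Friction and masses are not known exactly. Their poses are not given: they have to be found in the camera images.
- block: Registration block, fixed: aluminium base plate 3 mm thick, 180 long (x) by 84 mm wide, with two pale wooden cheeks (20 mm thick), a back stop and a hazy cover that form one straight slot, open only to the front. Origin: underside of the plate (desk height), below the middle of the slot's mouth. x points into the slot, y left, z up. In front of the mouth the bare plate runs on to x = -95 mm.
- slot_mouth (a point): Middle of the slot's mouth, on the top face of the plate (3 mm over the desk), axes as the block's. From here the slot is 20 mm wide (y -10 to 10), 74 mm deep (x 0 to 74) and 48 mm high; the cover over it is 5 mm thick, its screw heads end 58 mm over the desk.
- key: Register key: loose steel part 50 (x) by 17 mm (y), 95 to 190 g, flat on the plate in the slot, 1.5 mm play either side, its rear end 1 to 3 mm from the back stop. Origin: centre of its underside; -x end toward the mouth. Body (x -8 to 25) 22 mm high; ahead of it a low loop 9 mm high round an eye that goes right through (x -18 to -8, y -5.5 to 5.5); the loop's front bar is x -25 to -18.
- pick: Telescopic hook pick, 115 g, free on the desk: wooden handle 80 long (x), 16 wide (y), 28 mm high (z), upright on its underside; origin at the centre of that underside. Balance point about 10 mm ahead (+x) of it. A collar, tube and rod run out to +x, 13 mm over the underside's level, and end in a hook turned down: a round-ended pin 5 mm thick, its tip 1.5 mm above the underside's level.
- tube_end (a point): Point on the pick: end of its steel tube, 72 mm ahead of the pick's origin and 13 mm up, axes as the pick's. Tube 9 mm thick, collar behind it 13 mm (x 39 to 46), rod 5 mm. The rod slides stiffly (about 45 N) in the tube and where it was left is not measured: the hook's axis is 22 to 54 mm ahead of this point (94 to 126 mm ahead of the origin).
- paint_tin: Bystander: small paint tin 77 mm across, 76 high, to the left of the block. Origin: centre of its underside.
- masking_tape: Bystander: roll of tape lying flat, 102 mm across, 25 high, to the right of the block. Origin: centre of its underside.
- rubber: Bystander: eraser 21 x 42 x 13 mm on the desk. Origin: centre of its underside.
- tin: Bystander: flat green tin 67 x 99 x 21 mm on the desk. Origin: centre of its underside.
Not all that is in view belongs to the job. There is more than one size of the block; the one meant has the size given above.

How it is judged:
By the outcome, as a careful person would: the job done as asked, in the order asked, and still so for the second after the job is handed in, with the robot touching nothing.
It also fails if it takes over 72 s, if anything falls off the work surface, if the arm or the gripper's body presses on something with over 40 N, if the wrist force passes 120 N, or if a joint passes its speed limit or range.

## Working session

There is one attempt and no reset: what is moved stays moved. The work goes in short steps, Python scripts to look and compute and a tool call to move; the robot and the scene stay as the last step left them, time stands still between calls to the robot, and variables do not carry over. Pictures are saved under pics/ and viewed, at most 10 in all, crops included, and the job is handed in when it is done.

Besides the shell and the picture viewer there is one more tool, called as name(argument=value, ...), one argument or row to a line, values as JSON. play_rows: Moves the arm, as the interface text tells. Its arguments: {"type":"object","properties":{"series":{"type":"array"},"grip_force":{"type":"number"}},"required":["series"]}

```bash
ls; mkdir -p pics; python3 - <<'E'
from station import r
import cv2,json,numpy as np
s=r.state(); print({k:np.round(v,3).tolist() for k,v in s.items()})
for n in ("top","side"):
    c=r.capture(n); cv2.imwrite(f"pics/{n}0.png",c["frame"]); np.savez(f"{n}0.npz",**c)
    R=cv2.Rodrigues(np.array(c["rvec"]))[0]; print(n,np.round(c["K"],1).tolist(),(-R.T@np.array(c["tvec"]).ravel()).round(3),R.round(3).tolist())
E
```

```text
pics
{'time': 0.0, 'joint_positions': [-59.84, 22.092, 0.379, -0.029, -68.412, -14.817], 'joint_velocities': [-0.034, 0.037, 0.047, -0.083, 0.04, 0.037], 'joint_torque': [-0.0, -39.067, 18.74, 4.22, 0.011, -0.0], 'tool_pos': [0.165, -0.602, 0.229], 'ee_rot': [[-0.964, -0.264, -0.001], [-0.264, 0.964, 0.002], [0.0, 0.002, -1.0]], 'contact_force': [0.122, 0.079, -0.189], 'wrist_torque': [0.065, -0.02, -0.045], 'gripper_force': 0.0, 'gripper_width': 0.087}
top [[609.4, 0.0, 319.7], [0.0, 609.4, 234.9], [0.0, 0.0, 1.0]] [ 0.38  -0.021  1.191] [[-0.021, -1.0, -0.016], [-0.992, 0.023, -0.123], [0.124, 0.014, -0.992]]
side [[457.4, 0.0, 316.1], [0.0, 457.4, 239.8], [0.0, 0.0, 1.0]] [0.457 1.011 0.432] [[-0.997, -0.071, 0.004], [-0.029, 0.355, -0.935], [0.065, -0.932, -0.356]]
```

View pics/top0.png

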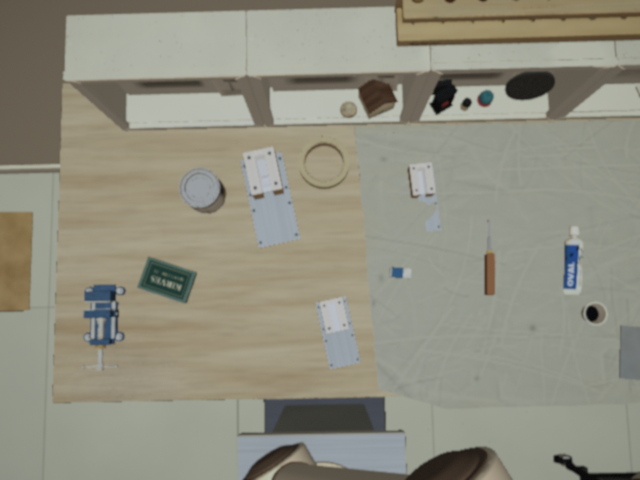

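View pics/side0.png

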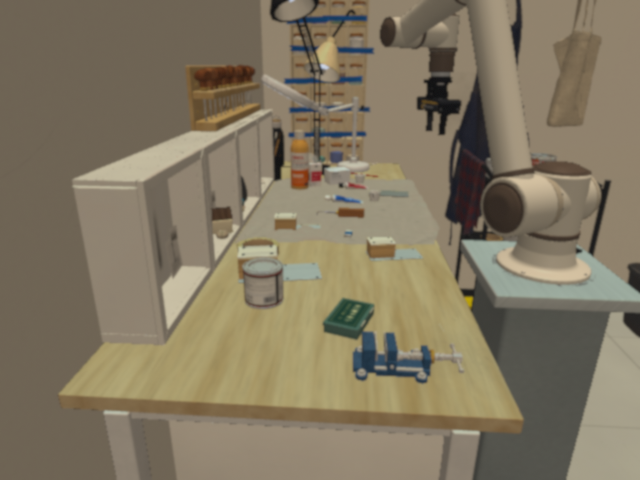

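The picture shows three blocks in the top view: (270,195), about 98 px long and lying between the paint tin and the tape; (337,332), about 70 px; and (424,195), about 65 px. At about 512 px/m, 180 mm is about 92 px, so the block at (270,195) fits. The pick has its handle at (490,274) and its hook near (488,222).

```bash
cat > h.py <<'E'
import cv2,numpy as np
from station import r
def ray(c,uv):
    R=cv2.Rodrigues(np.array(c["rvec"],float))[0]; t=np.array(c["tvec"],float).ravel()
    p=cv2.undistortPoints(np.array(uv,float).reshape(-1,1,2),np.array(c["K"]),None).reshape(-1,2)
    return -R.T@t,(np.c_[p,np.ones(len(p))]@R)
def onz(c,uv,z):
    o,d=ray(c,uv); return o+d*((z-o[2])/d[:,2])[:,None]
E
python3 - <<'E'
from h import *
c=dict(np.load("top0.npz")); f=c["frame"]; 
a=cv2.resize(f[140:255,225:325],None,fx=5,fy=5,interpolation=cv2.INTER_CUBIC)
b=cv2.resize(f[210:302,465:515],None,fx=6.25,fy=6.25,interpolation=cv2.INTER_CUBIC)
cv2.imwrite("pics/crop1.png",np.hstack([a[:575],b[:575,:300]]))
hsv=cv2.cvtColor(f,cv2.COLOR_BGR2HSV)
for p in [(275,225),(262,175),(490,274),(488,240),(480,240),(225,260)]: print(p,f[p[1],p[0]],hsv[p[1],p[0]])
def rect(m,box,z,n):
    mm=np.zeros_like(m); x0,y0,x1,y1=box; mm[y0:y1,x0:x1]=m[y0:y1,x0:x1]
    k=max(cv2.findContours(mm,cv2.RETR_EXTERNAL,cv2.CHAIN_APPROX_NONE)[0],key=cv2.contourArea).reshape(-1,2)
    w=onz(c,k,z)[:,:2]; q=cv2.minAreaRect((w*1000).astype(np.float32)); print(n,np.round(q[0],1),np.round(q[1],1),round(q[2],2)); print(cv2.boxPoints(q).round(1).tolist())
rect(((hsv[...,0]>100)&(hsv[...,0]<130)&(hsv[...,1]>25)&(hsv[...,2]>110)).astype(np.uint8),(235,140,310,255),.003,"plate")
rect(((hsv[...,0]<18)&(hsv[...,1]>90)).astype(np.uint8),(470,240,510,305),.028,"handle")
E
```

```text
(275, 225) [171 165 156] [102  22 171]
(262, 175) [186 181 176] [105  14 186]
(490, 274) [ 65  91 125] [ 13 122 125]
(488, 240) [131 133 131] [ 60   4 133]
(480, 240) [143 154 151] [ 38  18 154]
(225, 260) [126 150 159] [ 22  53 159]
plate [530.4  41.6] [3.9 5.9] 89.06
[[527.4000244140625, 39.70000076293945], [533.2999877929688, 39.599998474121094], [533.4000244140625, 43.5], [527.5, 43.599998474121094]]
handle [ 445.1 -325.2] [15.2 76.4] 86.77
[[406.5, -330.6000061035156], [482.79998779296875, -334.8999938964844], [483.70001220703125, -319.79998779296875], [407.3999938964844, -315.5]]
```

View pics/crop1.png

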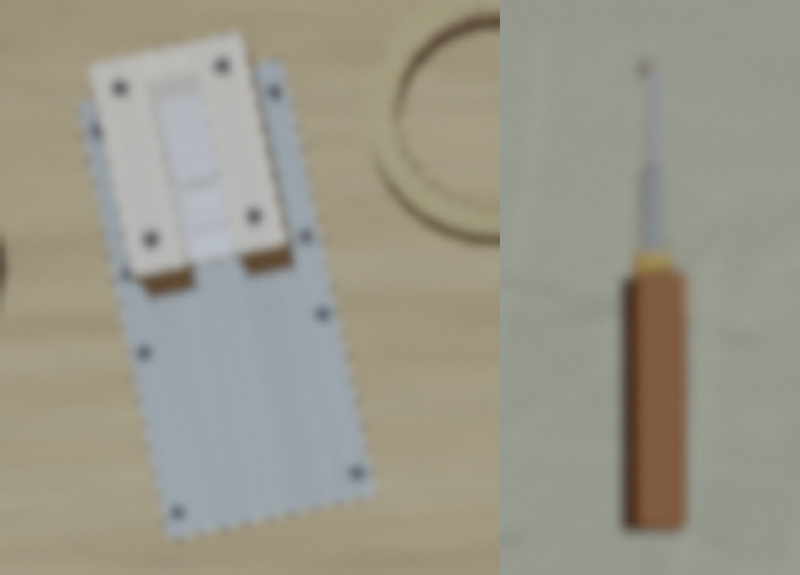

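The crop confirms the choice: the plate's front corners are at crop (170,538) and (373,493), the mouth is near (215,262), and the key shows faintly through the cover. The pick's hook is at crop (644,68) and its tube end at (651,165).

```bash
python3 - <<'E'
from h import *
c=dict(np.load("top0.npz")); f=c["frame"].astype(int)
A=lambda x,y:((x+.5)/5-.5+225,(y+.5)/5-.5+140)
B=lambda x,y:((x-500+.5)/6.25-.5+465,(y+.5)/6.25-.5+210)
P=onz(c,[A(170,538),A(373,493),A(283,58),A(80,103)],.003)[:,:2]*1000
print("plate",P.round(1).tolist())
for i in range(4): d=P[(i+1)%4]-P[i]; print(np.hypot(*d).round(1),np.degrees(np.arctan2(d[1],d[0])).round(2))
C=onz(c,[A(90,66),A(242,33),A(290,245),A(137,278)],.056)[:,:2]*1000; print("cover",C.round(1).tolist())
for i in range(4): d=C[(i+1)%4]-C[i]; print(np.hypot(*d).round(1),np.degrees(np.arctan2(d[1],d[0])).round(2))
# mask of plate
m=((f[...,0]-f[...,2])>4).astype(np.uint8); mm=np.zeros_like(m); mm[140:255,238:306]=m[140:255,238:306]
k=max(cv2.findContours(mm,cv2.RETR_EXTERNAL,cv2.CHAIN_APPROX_NONE)[0],key=cv2.contourArea).reshape(-1,2)
w=onz(c,k,.003)[:,:2]*1000; q=cv2.minAreaRect(w.astype(np.float32)); print("mask",np.round(q[0],1),np.round(q[1],1),q[2]); 
print("hook",onz(c,[B(644,68)],.013)*1000,"tube_end",onz(c,[B(651,165)],.013)*1000,"collar",onz(c,[B(653,253),B(653,272)],.0195)*1000)
print("handle",(onz(c,[B(637,272),B(686,272),B(686,528),B(635,528)],.028)*1000).round(1))
print("tin top",onz(c,[(202,187)],.076)*1000,"tape",onz(c,[(324,163)],.02)*1000)
E
```

```text
plate [[507.0, 115.4], [522.9, 35.4], [699.0, 68.4], [682.6, 149.9]]
81.6 -78.75
179.1 10.62
83.1 101.35
179.0 -168.9
cover [[683.5, 138.4], [695.0, 80.0], [612.0, 62.8], [600.7, 121.0]]
59.5 -78.9
84.8 -168.26
59.3 100.97
84.6 11.85
mask [602.4  92.6] [176.6  81.6] 11.18608283996582
hook [[ 547.89306511 -332.14265272   13.        ]] tube_end [[ 517.47239644 -332.62453417   13.        ]] collar [[ 489.46723188 -330.00707782   19.5       ]
 [ 483.60736822 -329.68149226   19.5       ]]
handle [[ 483.  -322.6   28. ]
 [ 482.6 -337.5   28. ]
 [ 405.  -333.1   28. ]
 [ 405.3 -317.7   28. ]]
tin top [[614.68014202 211.88748493  76.        ]] tape [[668.48876057 -16.68052093  20.        ]]
```

play_rows(
  series=[0.087,-0.0384,0.021,0.0055,0,0,0,0.087,-0.0384,0.021,0.0055,0,0,0,0.087,-0.0384,0.021,0.0055,0,0,0,0.087,-0.0384,0.021,0.0055,0,0,0,0.087,-0.0384,0.021,0.0055,0,0,0,0.087,-0.0384,0.021,0.0055,0,0,0,0.087,-0.0384,0.021,0.0055,0,0,0,0.087,-0.0384,0.021,0.0055,0,0,0,0.087,-0.0384,0.021,0.0055,0,0,0,0.087,0,0,0,0,0,0.109,0.087,0,0,0,0,0,0.109,0.087,0,0,0,0,0,0.109],
)

```text
time: 1.3
tool_pos: [0.4488, -0.3282, 0.1804]
ee_rot: [[-0.998, 0.062, -0.001], [0.062, 0.998, 0.001], [0.001, 0.001, -1.0]]
contact_force: [0.2, 0.9, 0.7]
gripper_width: 0.0873
gripper_force: 0.0
```

play_rows(
  series=[0.087,0,0,0,0,0,0,0.087,0,0,0,0,0,0,0.087,0,0,0,0,0,0],
)

```text
time: 1.6
tool_pos: [0.4485, -0.329, 0.1809]
ee_rot: [[-0.998, 0.058, -0.0], [0.058, 0.998, 0.0], [0.0, 0.0, -1.0]]
contact_force: [-0.7, -0.2, 1.1]
gripper_width: 0.0869
gripper_force: 0.0
```

```bash
cat >> h.py <<'E'
def wrist(n):
    s=r.state(); c=dict(r.capture("wrist")); cv2.imwrite(f"pics/{n}.png",c["frame"])
    T=np.eye(4); T[:3,:3]=s["ee_rot"]; T[:3,3]=s["tool_pos"]; M=np.linalg.inv(T@np.array(c["hand_eye"]))
    c["rvec"]=cv2.Rodrigues(M[:3,:3])[0]; c["tvec"]=M[:3,3]; np.savez(n+".npz",**c)
    return s,c
def yaw(s): return np.degrees(np.arctan2(-s["ee_rot"][1][0],-s["ee_rot"][0][0]))
def show(s): print(s["time"],"pos",np.round(np.array(s["tool_pos"])*1000,1),"yaw",round(yaw(s),2),"z",np.round(np.array(s["ee_rot"])[:,2],4),"F",np.round(s["contact_force"],2),"w",s["gripper_width"],s["gripper_force"])
E
python3 - <<'E'
from h import *
s,c=wrist("w1"); show(s); print(np.round(c["hand_eye"],3),c["K"])
f=c["frame"]; hsv=cv2.cvtColor(f,cv2.COLOR_BGR2HSV); m=((hsv[...,0]<18)&(hsv[...,1]>90)).astype(np.uint8)
k=max(cv2.findContours(m,cv2.RETR_EXTERNAL,cv2.CHAIN_APPROX_NONE)[0],key=cv2.contourArea).reshape(-1,2)
w=onz(c,k,.028)[:,:2]*1000;q=cv2.minAreaRect(w.astype(np.float32));print(q,k.min(0),k.max(0))
E
```

```text
1.6 pos [ 448.5 -329.   180.9] yaw -3.32 z [-2.e-04  2.e-04 -1.e+00] F [-0.74 -0.24  1.1 ] w 0.08687129259730379 0.0
[[-0.001 -0.959 -0.284  0.078]
 [ 1.    -0.001 -0.     0.001]
 [ 0.    -0.284  0.959 -0.153]
 [ 0.     0.     0.     1.   ]] [[343.61561306   0.         317.75620612]
 [  0.         343.61561306 243.63661231]
 [  0.           0.           1.        ]]
((377.78973388671875, -61.44371795654297), (61.02705001831055, 19.163114547729492), 11.50710678100586) [616  92] [639 164]
```

View pics/w1.png

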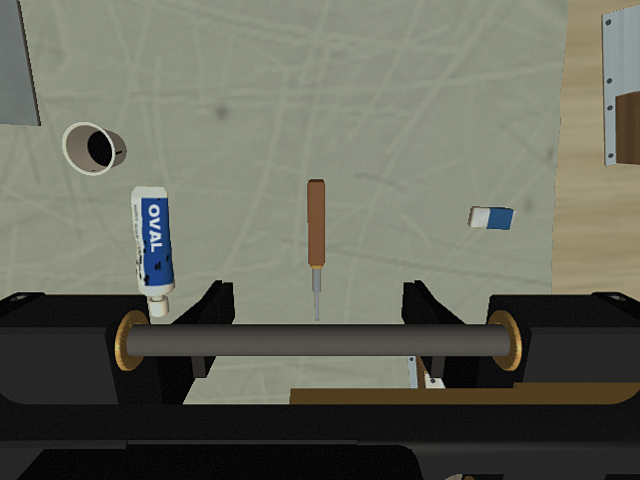

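The wrist view shows the handle from (316,180) to (316,266), the tube end near (317,291), and the hook at (318,319) just above the gripper's bar.

```bash
python3 - <<'E'
from h import *
c=dict(np.load("w1.npz"))
f=c["frame"]; hsv=cv2.cvtColor(f,cv2.COLOR_BGR2HSV); m=((hsv[...,0]<18)&(hsv[...,1]>90)).astype(np.uint8)
m[:,:290]=0;m[:,345:]=0;m[300:]=0
k=max(cv2.findContours(m,cv2.RETR_EXTERNAL,cv2.CHAIN_APPROX_NONE)[0],key=cv2.contourArea).reshape(-1,2)
print(k.min(0),k.max(0))
print((onz(c,[(308,180.5),(325,180.5),(307.5,262),(325,262)],.028)*1000).round(1))
cv2.imwrite("pics/c2.png",cv2.resize(f[170:330,285:350],None,fx=3.7,fy=3.7,interpolation=cv2.INTER_CUBIC)); 
a=cv2.resize(f[250:325,295:345],None,fx=8,fy=8,interpolation=cv2.INTER_CUBIC);cv2.imwrite("pics/c2.png",np.hstack([a,cv2.resize(f[170:270,295:345],None,fx=6,fy=6,interpolation=cv2.INTER_CUBIC)]))
E
```

```text
[308 179] [324 265]
[[ 403.3 -334.5   28. ]
 [ 404.1 -319.5   28. ]
 [ 479.2 -340.    28. ]
 [ 480.2 -323.5   28. ]]
```

View pics/c2.png

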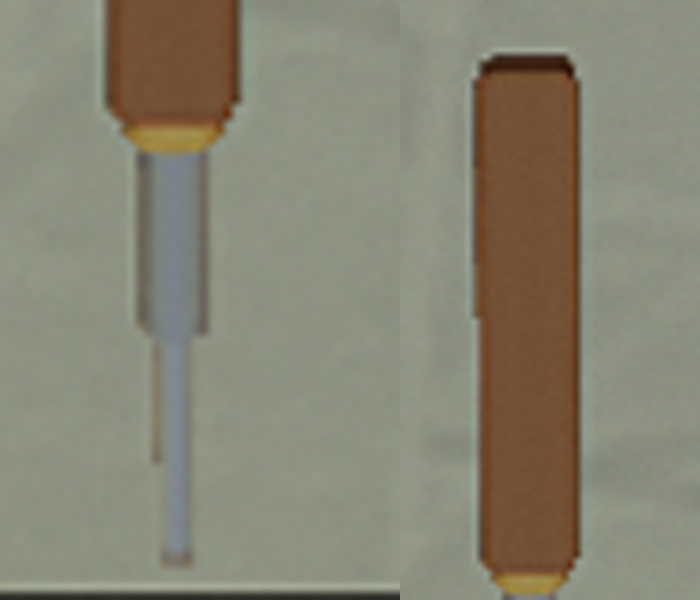

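```bash
python3 - <<'E'
from h import *
c=dict(np.load("w1.npz"))
B=lambda x,y:((x+.5)/8-.5+295,(y+.5)/8-.5+250); D=lambda x,y:((x-400+.5)/6-.5+295,(y+.5)/6-.5+170)
te=onz(c,[B(172,335)],.0155)[0]*1000; hk=onz(c,[B(176,566)],.0155)[0]*1000; co=onz(c,[B(172,152)],.0195)[0]*1000
hf=onz(c,[B(172,120)],.026)[0]*1000; hr=onz(c,[D(527,74)],.028)[0]*1000
for n in ("te","hk","co","hf","hr"): print(n,eval(n).round(1))
print(np.linalg.norm((hk-te)[:2]),np.linalg.norm((hk-co)[:2]),np.linalg.norm((hk-hf)[:2]),np.linalg.norm((hk-hr)[:2]),np.degrees(np.arctan2(*(hk-hr)[1::-1])))
E
```

```text
te [ 515.6 -334.1   15.5]
hk [ 548.1 -335.6   15.5]
co [ 489.5 -332.6   19.5]
hf [ 483.  -332.1   26. ]
hr [ 404.9 -327.7   28. ]
32.55682196306382 58.6755671897681 65.18868484144976 143.42462893463312 -3.14993110205868
```

play_rows(
  series=[0.05,0,0,0.04,0,0,0,0.05,0,0,0.04,0,0,0,0.05,0,0,0.04,0,0,0,0.05,0,0,0.03,0,0,0,0.05,0,0,0.015,0,0,0,0.05,0,0,0.005,0,0,0,0.05,0,0,0,0,0,0,0.05,0,0,0,0,0,0],
)

```text
time: 2.45
tool_pos: [0.4495, -0.3294, 0.0121]
ee_rot: [[-0.998, 0.059, 0.002], [0.059, 0.998, -0.001], [-0.002, -0.001, -1.0]]
contact_force: [0.2, -0.4, -0.3]
gripper_width: 0.0506
gripper_force: 0.0
```

play_rows(
  series=[0.0,0,0,0,0,0,0,0.0,0,0,0,0,0,0,0.0,0,0,0,0,0,0,0.0,0,0,0,0,0,0,0.0,0,0,0,0,0,0,0.0,0,0,0,0,0,0,0.0,0,0,0,0,0,0],
  grip_force=45,
)

```text
time: 3.15
tool_pos: [0.4488, -0.3291, 0.0113]
ee_rot: [[-0.998, 0.059, 0.0], [0.059, 0.998, -0.0], [-0.0, -0.0, -1.0]]
contact_force: [0.3, 0.1, 1.9]
gripper_width: 0.0158
gripper_force: 45.0
```

```bash
python3 -c "
from h import *
show(r.state())"
```

```text
3.15 pos [ 448.8 -329.1   11.3] yaw -3.38 z [ 3.e-04 -2.e-04 -1.e+00] F [0.28 0.06 1.91] w 0.015811861841021315 45.00007035210729
```

play_rows(
  series=[0,0,0,-0.02,0,0,0,0,0,0,-0.045,0,0,0,0,0,0.01,-0.045,0,0,0,0,0,0.045,0,0,0,0,0,0,0.045,0,0,0,0,0,0,0.045,0,0,0,0,0,0,0.045,0,0,0,0,0,0,0.045,0,0,0,0,0,0,0.045,0,0,0,0,0,0,0.045,0,0,0,0,0,0,0.045,0,0,0,0,0,0,0.026,0,0,0,0],
)

```text
time: 4.35
tool_pos: [0.4719, 0.0691, 0.1209]
ee_rot: [[-0.998, 0.057, 0.0], [0.057, 0.998, 0.0], [-0.0, 0.0, -1.0]]
contact_force: [0.5, -1.0, -1.1]
gripper_width: 0.0156
gripper_force: 45.0
```

play_rows(
  series=[0,0,0,0,0,0,-0.085,0,0,0,0,0,0,-0.085,0,0,0,0,0,0,-0.085,0,0,0,0,0,0,0,0,0,0,0,0,0,0,0,0,0,0,0,0,0,0,0,0,0,0,0,0],
)

```text
time: 5.05
tool_pos: [0.4721, 0.0662, 0.121]
ee_rot: [[-0.981, -0.194, -0.0], [-0.194, 0.981, -0.0], [0.0, 0.0, -1.0]]
contact_force: [0.0, -0.9, -1.3]
gripper_width: 0.0155
gripper_force: 45.0
```

```bash
python3 -c "
from h import *
s,c=wrist('w2');show(s)
c=r.capture('top');np.savez('top1.npz',**c)
f=c['frame'];a=cv2.resize(f[160:240,230:310],None,fx=5,fy=5,interpolation=cv2.INTER_CUBIC)
w=np.load('w2.npz')['frame'];w=cv2.resize(w[180:340,240:400],(400,400),interpolation=cv2.INTER_CUBIC)
cv2.imwrite('pics/c3.png',np.hstack([a,w]))"
```

```text
5.05 pos [472.1  66.2 121. ] yaw 11.16 z [-1.e-04 -0.e+00 -1.e+00] F [ 0.   -0.86 -1.34] w 0.01550110097792747 44.99997868202627
```

View pics/c3.png

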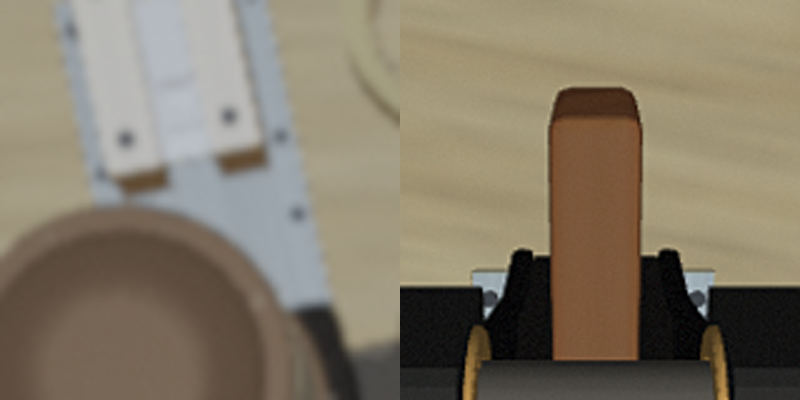

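The top view shows the mouth clear, with the cheek ends at crop (145,180) and (245,160), but the arm hides the pick. The wrist view shows the handle straight in the pads, with the plate's front edge at crop (472,270) and (713,270).

```bash
python3 - <<'E'
from h import *
c=dict(np.load("w2.npz")); W=lambda x,y:((x-400+.5)/2.5-.5+240,(y+.5)/2.5-.5+180)
P=onz(c,[W(472,270),W(713,270)],.003)*1000; print(P.round(1),np.linalg.norm(P[0]-P[1]),np.degrees(np.arctan2(*(P[0]-P[1])[1::-1])))
s=r.state(); u=-np.array(s["ee_rot"])[:2,0]; n=np.array([-u[1],u[0]]); t=np.array(s["tool_pos"])[:2]*1000
m=P.mean(0)[:2]
print("front mid: along",(m-t)@u,"lat",(m-t)@n)
for M in [(607.5,93.4),(606.3,91.9)]: M=np.array(M); print("mouth along",(M-t)@u,"lat",(M-t)@n)
H=onz(c,[W(551,118),W(640,118)],.121-.0113+.028)*1000; print("handle rear",[((h[:2]-t)@u,(h[:2]-t)@n) for h in H])
E
```

```text
[[521.7  33.3   3. ]
 [505.8 114.3   3. ]] 82.57116313278969 -78.88512717537135
front mid: along 42.35635233563619 lat -0.6300050234458734
mouth along 138.12135890450722 lat 0.38833165049022256
mouth along 136.65326226557093 lat -0.8504953139591045
handle rear [(np.float64(-44.0684808789501), np.float64(-6.86698915434639)), (np.float64(-44.051815506039276), np.float64(7.702155114055288))]
```

play_rows(
  series=[0,0,-0.0005,0.02,0,0,0,0,0,0,0.03,0,0,0,0,0,0,0.03,0,0,0,0,0,0,0.014,0,0,0,0,0,0,0,0,0,0,0,0,0,0,0,0,0,0,0,0,0,0,0,0],
)

```text
time: 5.85
tool_pos: [0.4731, 0.0662, 0.0281]
ee_rot: [[-0.981, -0.195, 0.002], [-0.195, 0.981, 0.001], [-0.002, 0.001, -1.0]]
contact_force: [-0.3, -1.1, -0.2]
gripper_width: 0.0158
gripper_force: 45.0
```

```bash
python3 -c "
from h import *
show(r.state())
c=r.capture('side');np.savez('side1.npz',**c)
f=c['frame'];cv2.imwrite('pics/c4.png',cv2.resize(f[215:295,230:350],(800,533),interpolation=cv2.INTER_CUBIC))"
```

```text
5.85 pos [473.1  66.2  28.1] yaw 11.23 z [ 0.0023  0.001  -1.    ] F [-0.33 -1.1  -0.2 ] w 0.015830822163029154 44.99994101934135
```

View pics/c4.png

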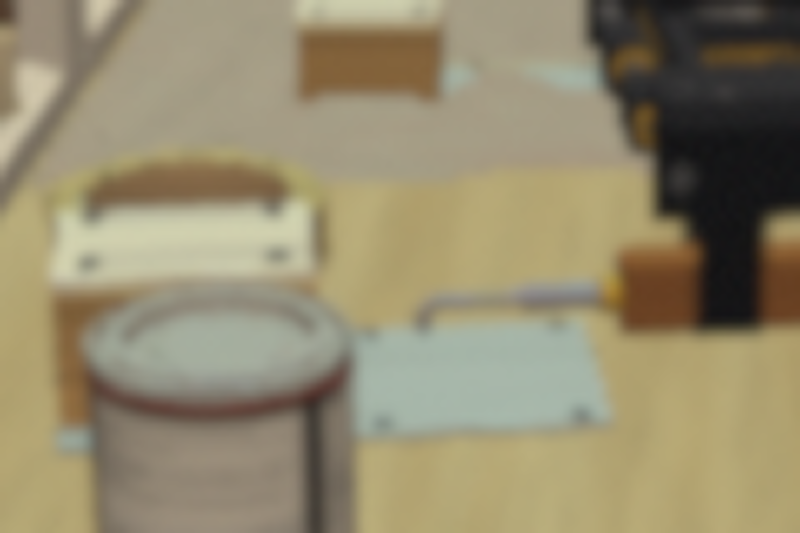

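The side view shows the pick held level, the hook at crop (424,300) to (424,327), just in front of the mouth.

```bash
python3 - <<'E'
from h import *
c=dict(np.load("side1.npz")); S=lambda x,y:((x+.5)/6.667-.5+230,(y+.5)/6.667-.5+215)
s=r.state(); u=-np.array(s["ee_rot"])[:2,0]; n=np.array([-u[1],u[0]]); t=np.array(s["tool_pos"])[:2]*1000
def onaxis(uv,lat=0):
    o,d=ray(c,uv); o=o*1000
    for dd in d:
        k=(lat-(o[:2]-t)@n)/(dd[:2]@n); p=o+k*dd; print("along",((p[:2]-t)@u).round(1),"z",p[2].round(1))
print("tip, rodtop-end, tube end(mid), handle front top, bottom");onaxis([S(424,326),S(424,300),S(521,299),S(622,252),S(622,325)])
print("handle near edges");onaxis([S(622,325),S(622,252)],8)
print("cover corners near front bottom / plate corner")
P=onz(c,[S(610,423)],.003)[0]*1000; print("plate FL",(P[:2]-t)@u,(P[:2]-t)@n)
P=onz(c,[S(578,322)],.003)[0]*1000; print("plate FR",(P[:2]-t)@u,(P[:2]-t)@n)
P=onz(c,[S(312,272)],.056)[0]*1000; print("cover FL",(P[:2]-t)@u,(P[:2]-t)@n)
E
```

```text
tip, rodtop-end, tube end(mid), handle front top, bottom
along 101.0 z 21.8
along 100.9 z 31.2
along 68.5 z 30.0
along 34.6 z 45.3
along 34.4 z 18.8
handle near edges
along 35.5 z 22.3
along 35.8 z 48.6
cover corners near front bottom / plate corner
plate FL 44.056501728497096 42.1576460493541
plate FR 44.23477452325242 -39.82077718398268
cover FL 138.63711410067944 30.863828384102053
```

play_rows(
  series=[0,-0.01,0,0,0,0,0,0,-0.015,0,0,0,0,0,0,-0.015,0,0,0,0,0,0,-0.015,0,0,0,0,0,0,-0.01,0,0,0,0,0,0,-0.0065,0,0,0,0,0,0,0,0,0,0,0,0,0,0,0,0,0,0,0,0,0,0,0,0,0,0],
)

```text
time: 6.8
tool_pos: [0.5416, 0.0795, 0.027]
ee_rot: [[-0.981, -0.194, -0.001], [-0.194, 0.981, -0.0], [0.001, -0.0, -1.0]]
contact_force: [-0.4, -0.7, -1.0]
gripper_width: 0.0154
gripper_force: 45.0
```

```bash
python3 -c "
from h import *
show(r.state())
c=r.capture('top');np.savez('top2.npz',**c);show(r.state())
f=c['frame'];cv2.imwrite('pics/c5.png',cv2.resize(f[142:212,235:305],(600,600),interpolation=cv2.INTER_CUBIC))"
```

```text
6.8 pos [541.6  79.5  27. ] yaw 11.22 z [-8.e-04 -2.e-04 -1.e+00] F [-0.4  -0.65 -1.03] w 0.015447693175333333 45.00000162050128
6.85 pos [541.7  79.6  27. ] yaw 11.22 z [-6.e-04 -2.e-04 -1.e+00] F [-0.47  0.12 -0.57] w 0.015913876953746152 45.00004017725587
```

View pics/c5.png

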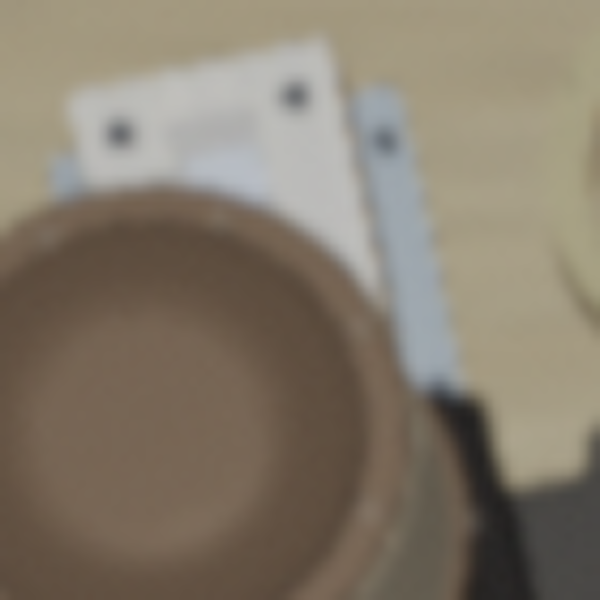

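play_rows(
  series=[0,-0.0025,0,0,0,0,0,0,0,0,0.002,0,0,0,0,0,0,0.001,0,0,0,0,0,0,0.001,0,0,0,0,0,0,0,0,0,0,0,0,0,0,0,0,0,0],
)

```text
invalid input
```

play_rows(
  series=[0,0,0,0.0005,0,0,0,0,0,0,0.0005,0,0,0,0,0,0,0,0,0,0],
)

```text
time: 7.15
tool_pos: [0.5422, 0.0797, 0.026]
ee_rot: [[-0.981, -0.195, -0.0], [-0.195, 0.981, -0.0], [0.0, -0.0, -1.0]]
contact_force: [0.6, 0.2, -1.3]
gripper_width: 0.0158
gripper_force: 45.0
```

play_rows(
  series=[0,0,0,0.0005,0,0,0,0,0,0,0.0005,0,0,0,0,0,0,0,0,0,0],
)

```text
time: 7.45
tool_pos: [0.5423, 0.0797, 0.025]
ee_rot: [[-0.981, -0.194, -0.0], [-0.194, 0.981, -0.0], [0.0, -0.0, -1.0]]
contact_force: [-0.1, 0.5, -1.0]
gripper_width: 0.0156
gripper_force: 45.0
```

play_rows(
  series=[0,-0.002,0,0,0,0,0,0,0,0,0.001,0,0,0,0,0,0,0.001,0,0,0,0,0,0,0.0005,0,0,0,0,0,0,0,0,0,0],
)

```text
time: 7.95
tool_pos: [0.5442, 0.0801, 0.0224]
ee_rot: [[-0.981, -0.195, -0.0], [-0.195, 0.981, -0.0], [0.0, -0.0, -1.0]]
contact_force: [-0.6, 0.7, -1.0]
gripper_width: 0.0156
gripper_force: 45.0
```

play_rows(
  series=[0,0,0,0.0005,0,0,0,0,0,0,0.0005,0,0,0,0,0,0,0,0,0,0],
)

```text
time: 8.25
tool_pos: [0.5442, 0.0801, 0.0215]
ee_rot: [[-0.981, -0.194, -0.0], [-0.194, 0.981, -0.0], [0.0, 0.0, -1.0]]
contact_force: [0.1, 0.2, -1.5]
gripper_width: 0.0157
gripper_force: 45.0
```

play_rows(
  series=[0,0,0,0.0005,0,0,0,0,0,0,0.0005,0,0,0,0,0,0,0,0,0,0],
)

```text
time: 8.55
tool_pos: [0.5442, 0.0801, 0.0205]
ee_rot: [[-0.981, -0.195, -0.0], [-0.195, 0.981, -0.0], [0.0, -0.0, -1.0]]
contact_force: [-0.0, -0.3, -1.9]
gripper_width: 0.0162
gripper_force: 45.0
```

play_rows(
  series=[0,0,0,0.0005,0,0,0,0,0,0,0.0005,0,0,0,0,0,0,0,0,0,0],
)

```text
time: 8.85
tool_pos: [0.5442, 0.0801, 0.0194]
ee_rot: [[-0.981, -0.195, -0.0], [-0.195, 0.981, -0.0], [0.0, -0.0, -1.0]]
contact_force: [0.4, 0.2, -2.0]
gripper_width: 0.0157
gripper_force: 45.0
```

play_rows(
  series=[0,0,0,0.0005,0,0,0,0,0,0,0.0005,0,0,0,0,0,0,0,0,0,0],
)

```text
time: 9.15
tool_pos: [0.5442, 0.0801, 0.0185]
ee_rot: [[-0.981, -0.195, -0.0], [-0.195, 0.981, -0.0], [0.0, -0.0, -1.0]]
contact_force: [0.0, -0.3, -1.2]
gripper_width: 0.0156
gripper_force: 45.0
```

play_rows(
  series=[0,0,0,0.0005,0,0,0,0,0,0,0.0005,0,0,0,0,0,0,0,0,0,0],
)

```text
time: 9.45
tool_pos: [0.5442, 0.0801, 0.0175]
ee_rot: [[-0.981, -0.195, -0.0], [-0.195, 0.981, -0.0], [0.0, -0.0, -1.0]]
contact_force: [0.4, 0.3, -1.1]
gripper_width: 0.0155
gripper_force: 45.0
```

play_rows(
  series=[0,0,0,0.001,0,0,0,0,0,0,0.001,0,0,0,0,0,0,0.0005,0,0,0,0,0,0,0,0,0,0],
)

```text
time: 9.85
tool_pos: [0.5442, 0.0801, 0.0149]
ee_rot: [[-0.981, -0.195, -0.0], [-0.195, 0.981, -0.0], [0.0, -0.0, -1.0]]
contact_force: [-1.1, -0.2, -0.9]
gripper_width: 0.0158
gripper_force: 45.0
```

play_rows(
  series=[0,0.001,0,0,0,0,0,0,0.001,0,0,0,0,0,0,0.001,0,0,0,0,0,0,0,0,0,0,0,0],
)

```text
time: 10.25
tool_pos: [0.5411, 0.0795, 0.0151]
ee_rot: [[-0.981, -0.195, -0.0], [-0.195, 0.981, -0.0], [0.0, -0.0, -1.0]]
contact_force: [1.4, -0.6, -1.0]
gripper_width: 0.0161
gripper_force: 45.0
```

play_rows(
  series=[0,0.001,0,0,0,0,0,0,0.001,0,0,0,0,0,0,0.001,0,0,0,0,0],
)

```text
time: 10.55
tool_pos: [0.5386, 0.0791, 0.0151]
ee_rot: [[-0.981, -0.195, 0.001], [-0.195, 0.981, 0.0], [-0.001, 0.0, -1.0]]
contact_force: [1.7, 0.1, -1.2]
gripper_width: 0.0161
gripper_force: 45.0
```

play_rows(
  series=[0,0.001,0,0,0,0,0,0,0.001,0,0,0,0,0,0,0.001,0,0,0,0,0],
)

```text
time: 10.85
tool_pos: [0.5355, 0.0784, 0.0151]
ee_rot: [[-0.981, -0.195, 0.0], [-0.195, 0.981, 0.0], [-0.0, 0.0, -1.0]]
contact_force: [1.3, -0.3, -1.0]
gripper_width: 0.0155
gripper_force: 45.0
```

play_rows(
  series=[0,0.002,0,0,0,0,0,0,0.003,0,0,0,0,0,0,0.003,0,0,0,0,0,0,0.003,0,0,0,0,0,0,0.003,0,0,0,0,0,0,0.003,0,0,0,0,0,0,0.003,0,0,0,0,0],
)

```text
time: 11.55
tool_pos: [0.5156, 0.0745, 0.0151]
ee_rot: [[-0.981, -0.195, 0.0], [-0.195, 0.981, 0.0], [-0.0, 0.0, -1.0]]
contact_force: [0.3, 0.0, -1.2]
gripper_width: 0.015
gripper_force: 45.0
```

play_rows(
  series=[0,0.003,0,0,0,0,0,0,0.003,0,0,0,0,0,0,0.003,0,0,0,0,0,0,0.003,0,0,0,0,0,0,0.003,0,0,0,0,0,0,0.003,0,0,0,0,0,0,0.003,0,0,0,0,0],
)

```text
time: 12.25
tool_pos: [0.495, 0.0704, 0.0151]
ee_rot: [[-0.981, -0.194, 0.0], [-0.194, 0.981, 0.0], [-0.0, 0.0, -1.0]]
contact_force: [-0.3, 1.4, -1.5]
gripper_width: 0.0157
gripper_force: 45.0
```

```bash
python3 -c "
from h import *
show(r.state())
c=r.capture('side');np.savez('side2.npz',**c)
f=c['frame'];cv2.imwrite('pics/c6.png',cv2.resize(f[215:295,230:350],(800,533),interpolation=cv2.INTER_CUBIC))"
```

```text
12.25 pos [495.   70.4  15.1] yaw 11.21 z [ 1.e-04  1.e-04 -1.e+00] F [-0.28  1.42 -1.45] w 0.01574397911961282 44.99994121491909
```

View pics/c6.png

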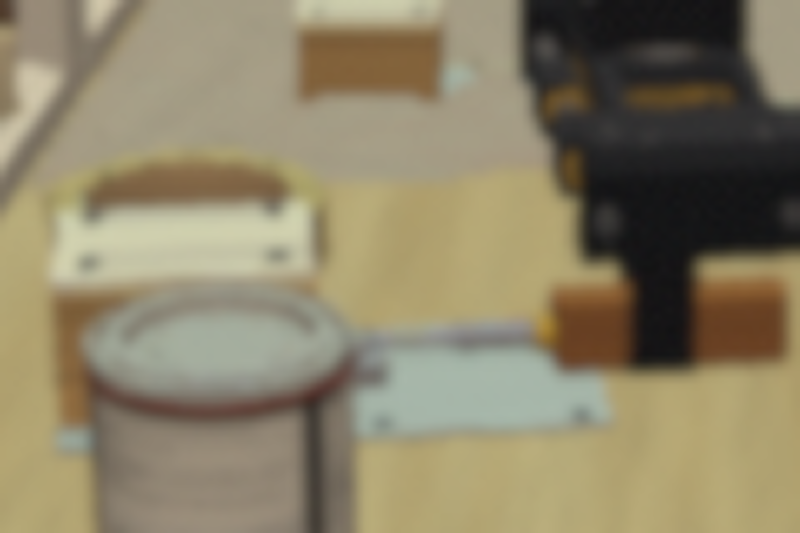

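The side view shows the key's front bar coming out past the tin at crop (375,372), with the hook just behind it. I'll keep dragging.

play_rows(
  series=[0,0.002,0,0,0,0,0,0,0.003,0,0,0,0,0,0,0.003,0,0,0,0,0,0,0.003,0,0,0,0,0,0,0.003,0,0,0,0,0,0,0.003,0,0,0,0,0],
)

```text
time: 12.9
tool_pos: [0.4783, 0.067, 0.0151]
ee_rot: [[-0.981, -0.194, -0.0], [-0.194, 0.981, -0.0], [0.0, 0.0, -1.0]]
contact_force: [0.2, 0.1, -0.5]
gripper_width: 0.0158
gripper_force: 45.0
```

play_rows(
  series=[0,0.003,0,0,0,0,0,0,0.003,0,0,0,0,0,0,0.003,0,0,0,0,0,0,0.003,0,0,0,0,0,0,0.003,0,0,0,0,0,0,0.003,0,0,0,0,0,0,0,0,0,0,0,0],
)

```text
time: 13.6
tool_pos: [0.4603, 0.0634, 0.015]
ee_rot: [[-0.981, -0.195, -0.001], [-0.195, 0.981, -0.0], [0.001, -0.0, -1.0]]
contact_force: [0.3, -0.3, -1.6]
gripper_width: 0.0157
gripper_force: 45.0
```

```bash
python3 - <<'E'
from h import *
s=r.state();show(s)
c=r.capture('side');np.savez('side3.npz',**c)
a=np.load('side1.npz')['frame'].astype(int);f=c['frame'].astype(int)
d=(np.abs(a-f).sum(2)>60).astype(np.uint8); d[:,:280]=0; d[:235]=0; d[290:]=0;d[:,330:]=0
for y in range(255,285): print(y,''.join('#' if v else '.' for v in d[y,278:330]))
u=-np.array(s["ee_rot"])[:2,0]; n=np.array([-u[1],u[0]]); M=np.array([607.2,93.0])
for uv in [(283,272),(283,275),(290,270),(295,270),(300,272),(305,272),(310,270)]:
    p=onz(c,[uv],.003)[0][:2]*1000-M; print(uv,(p@u).round(1),(p@n).round(1))
E
```

```text
13.6 pos [460.3  63.4  15. ] yaw 11.22 z [-7.e-04 -3.e-04 -1.e+00] F [ 0.33 -0.25 -1.6 ] w 0.01572038215334011 45.00009178183973
255 ............................................########
256 ...........................................#########
257 ...........................................#########
258 ..............................######################
259 .............................#######################
260 ..................#####..###.######################.
261 ................#.............#######...###########.
262 ......#######..##..........................########.
263 ......#######...........................###.#######.
264 ......#########..#..........#......###############..
265 .....##############...#######################....###
266 ....##########################.....##########...####
267 ....#######################......................###
268 ....######################........................##
269 ....#######################.......................##
270 ....#######################.........................
271 ....######################..........................
27
[... 189 characters left out ...]
....................................
276 ....................................................
277 ....................................................
278 ....................................................
279 ....................................................
280 ....................................................
281 ....................................................
282 ....................................................
283 ....................................................
284 ....................................................
(283, 272) -12.7 1.5
(283, 275) -11.8 17.2
(290, 270) -28.9 -7.3
(295, 270) -40.1 -6.0
(300, 272) -50.3 5.9
(305, 272) -61.3 7.2
(310, 270) -73.6 -2.1
```

play_rows(
  series=[0,0.0025,0,0,0,0,0,0,0.0025,0,0,0,0,0,0,0,0,0,0,0,0,0,-0.001,0,0,0,0,0,0,-0.001,0,0,0,0,0,0,-0.0005,0,0,0,0,0,0,0,0,0,0,0,0],
)

```text
time: 14.35
tool_pos: [0.4585, 0.0631, 0.015]
ee_rot: [[-0.981, -0.194, -0.0], [-0.194, 0.981, -0.0], [0.0, -0.0, -1.0]]
contact_force: [-0.1, -0.9, -2.3]
gripper_width: 0.0155
gripper_force: 45.0
```

play_rows(
  series=[0,0,0,-0.002,0,0,0,0,0,0,-0.003,0,0,0,0,0,0,-0.004,0,0,0,0,0,0,-0.005,0,0,0,0,0,0,-0.01,0,0,0,0,0,0,-0.03,0,0,0,0,0,0,-0.04,0,0,0,0,0,0,-0.02,0,0,0],
)

```text
time: 15.15
tool_pos: [0.4599, 0.0636, 0.1329]
ee_rot: [[-0.981, -0.195, 0.005], [-0.195, 0.981, 0.002], [-0.006, 0.001, -1.0]]
contact_force: [-0.0, 0.1, -1.4]
gripper_width: 0.0153
gripper_force: 45.0
```

```bash
python3 - <<'E'
from h import *
s=r.state();show(s)
c=r.capture('side');np.savez('side4.npz',**c)
a=np.load('side0.npz')['frame'].astype(int);f=c['frame'].astype(int)
d=(np.abs(a-f).sum(2)>60).astype(np.uint8)
for y in range(255,282): print(y,''.join('#' if v else '.' for v in d[y,278:330]))
E
```

```text
15.15 pos [459.9  63.6 132.9] yaw 11.26 z [ 0.0054  0.002  -1.    ] F [-0.04  0.15 -1.39] w 0.015338024001740965 44.99997178092599
255 ....................................................
256 ....................................................
257 ....................................................
258 ....................................................
259 ....................................................
260 ....................................................
261 ....................................................
262 ........###.........................................
263 ........####........................................
264 .....#...###########................................
265 .....################...............................
266 .....###################............................
267 .....####################...........................
268 ....#######################.........................
269 ....########################........................
270 .....#######################........................
271 .....#######################........................
272 ......###################...........................
273 ....................................................
274 ....................................................
275 ....................................................
276 ....................................................
277 ....................................................
278 ....................................................
279 ....................................................
280 ....................................................
281 ....................................................
```

play_rows(
  series=[0,0.0097,-0.0426,0,0,0,0,0,0.0097,-0.0426,0,0,0,0,0,0.0097,-0.0426,0,0,0,0,0,0.0097,-0.0426,0,0,0,0,0,0.0097,-0.0426,0,0,0,0,0,0.0097,-0.0426,0,0,0,0,0,0.0097,-0.0426,0,0,0,0,0,0.0097,-0.0426,0,0,0,0,0,0.0097,-0.0426,0,0,0,0,0,0,0,0,0,0,0,0,0,0,0,0,0,0],
)

```text
time: 16.3
tool_pos: [0.4466, -0.3306, 0.1287]
ee_rot: [[-0.981, -0.192, -0.001], [-0.192, 0.981, 0.001], [0.001, 0.001, -1.0]]
contact_force: [-0.9, 0.2, -0.9]
gripper_width: 0.0158
gripper_force: 45.0
```

play_rows(
  series=[0,0,0,0.03,0,0,0,0,0,0,0.03,0,0,0,0,0,0,0.03,0,0,0,0,0,0,0.02,0,0,0,0,0,0,0.006,0,0,0,0,0,0,0.0025,0,0,0,0,0,0,0,0,0,0,0,0,0,0,0,0,0,0],
)

```text
invalid input
```

```bash
python3 - <<'E'
from h import *
show(r.state())
E
```

```text
16.3 pos [ 446.6 -330.6  128.7] yaw 11.07 z [-9.e-04  8.e-04 -1.e+00] F [-0.86  0.23 -0.94] w 0.01584343825278663 45.00011807307601
```

Next I need to come down 117 mm.

play_rows(
  series=[0,0,0,0.03,0,0,0,0,0,0,0.03,0,0,0,0,0,0,0.03,0,0,0,0,0,0,0.018,0,0,0,0,0,0,0.005,0,0,0,0,0,0,0.002,0,0,0,0,0,0,0,0,0,0],
)

```text
time: 17.0
tool_pos: [0.4482, -0.3296, 0.015]
ee_rot: [[-0.981, -0.196, 0.001], [-0.196, 0.981, -0.001], [-0.001, -0.001, -1.0]]
contact_force: [0.3, -0.2, -1.1]
gripper_width: 0.0155
gripper_force: 45.0
```

play_rows(
  series=[0,0,0,0.0005,0,0,0,0,0,0,0.0005,0,0,0,0,0,0,0,0,0,0],
)

```text
time: 17.3
tool_pos: [0.4477, -0.3301, 0.0137]
ee_rot: [[-0.981, -0.194, 0.001], [-0.194, 0.981, -0.0], [-0.001, -0.001, -1.0]]
contact_force: [1.1, 0.6, -2.2]
gripper_width: 0.0158
gripper_force: 45.0
```

play_rows(
  series=[0,0,0,0.001,0,0,0,0,0,0,0.0005,0,0,0,0,0,0,0.0005,0,0,0,0,0,0,0,0,0,0],
)

```text
time: 17.7
tool_pos: [0.4474, -0.33, 0.0113]
ee_rot: [[-0.981, -0.195, -0.0], [-0.195, 0.981, -0.0], [0.0, -0.0, -1.0]]
contact_force: [-1.2, -0.9, 1.2]
gripper_width: 0.0154
gripper_force: 45.0
```

play_rows(
  series=[0,0,0,0.0005,0,0,0,0,0,0,0,0,0,0,0,0,0,0,0,0,0],
)

```text
time: 18.0
tool_pos: [0.4474, -0.33, 0.0112]
ee_rot: [[-0.981, -0.195, -0.0], [-0.195, 0.981, -0.0], [0.0, -0.0, -1.0]]
contact_force: [-1.5, 1.3, 5.6]
gripper_width: 0.0157
gripper_force: 45.0
```

It's down on the desk. Now I'll release, retreat upward, and go back toward the start so the top camera is clear.

play_rows(
  series=[0.05,0,0,-0.0005,0,0,0,0.05,0,0,0,0,0,0,0.05,0,0,0,0,0,0,0.05,0,0,0,0,0,0,0.05,0,0,-0.02,0,0,0,0.05,0,0,-0.04,0,0,0,0.05,0,0,-0.045,0,0,0,0.05,0,0,-0.045,0,0,0],
)

```text
time: 18.8
tool_pos: [0.4471, -0.3298, 0.1624]
ee_rot: [[-0.981, -0.195, -0.001], [-0.195, 0.981, 0.0], [0.001, 0.0, -1.0]]
contact_force: [1.5, 0.3, 0.3]
gripper_width: 0.0496
gripper_force: 0.0
```

play_rows(
  series=[0.05,0.03,-0.03,0,0,0,0,0.05,0.03,-0.03,0,0,0,0,0.05,0.03,-0.03,0,0,0,0,0.05,0.03,-0.03,0,0,0,0,0.05,0.03,-0.03,0,0,0,0,0.05,0.03,-0.03,0,0,0,0,0.05,0.02,-0.03,0,0,0,0,0.05,0,0,0,0,0,0],
)

```text
time: 19.6
tool_pos: [0.2898, -0.578, 0.1601]
ee_rot: [[-0.982, -0.19, -0.001], [-0.19, 0.982, -0.0], [0.001, -0.0, -1.0]]
contact_force: [0.0, 1.0, -0.2]
gripper_width: 0.05
gripper_force: 0.0
```

```bash
python3 - <<'E'
from h import *
show(r.state())
c=r.capture('top');np.savez('top3.npz',**c);f=c['frame']
a=cv2.resize(f[140:255,225:325],None,fx=4.5,fy=4.5,interpolation=cv2.INTER_CUBIC)
b=cv2.resize(f[190:310,460:540],(345,517),interpolation=cv2.INTER_CUBIC)
cv2.imwrite('pics/c7.png',np.hstack([a[:517],b]))
E
```

```text
19.6 pos [ 289.8 -578.   160.1] yaw 10.95 z [-5.e-04 -5.e-04 -1.e+00] F [ 0.04  0.99 -0.15] w 0.04999424806683565 0.0
```

View pics/c7.png

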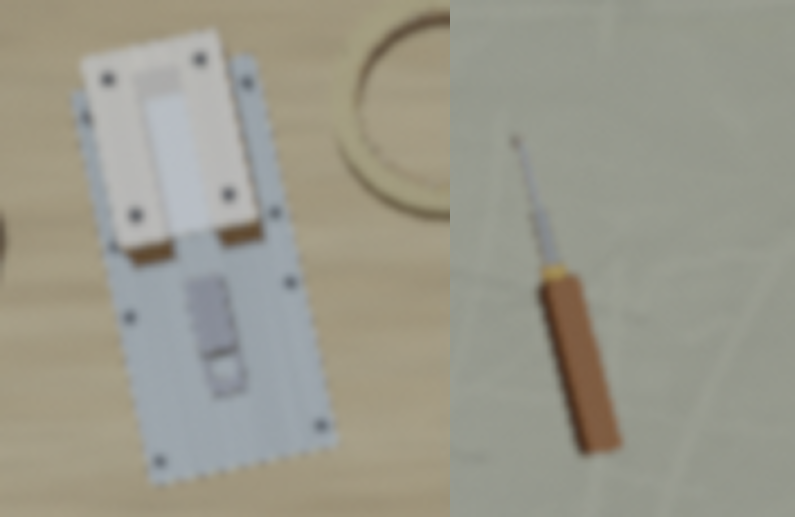

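The key lies flat on the plate, fully clear of the mouth, from crop (205,278) to (228,393). The pick is on the desk with its handle at (580,365). Handing in.

```bash
python3 -c "
from station import r
print(r.job_done())"
```

```text
the job is handed in; nothing more can be done
None
```

I dragged the key out with light pulls (about 2 N or less in the readings). It now lies flat on the plate, all of it in front of the slot. The pick is on the desk, off the block, and the job was handed in after about 20 s of robot time.

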